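# Pack two fragile vases by the layout cards

### The job

Pack the two porcelain vases: slide each one across the packing tray into the dished pocket whose card shows its shape, so that it drops in and stands upright on the pocket's floor; the pocket with the crossed card stays empty. They are very fragile, so only nudge them gently, never pinch, lift or tip them over, and do not let them knock together. Leave the other things on the table alone.

Things in the scene. Friction and masses are not known exactly. Their poses are not given: they have to be found in the camera images.
- tray: Fixed grey moulded-plastic tray, 315 (x) x 360 (y) x 30 mm high; origin at the centre of its underside. The -x part of the top is a flat apron where both vases start; the +x part has three equal dished pockets, centres at tray x 60, y -100, 0, 100 mm: mouth 69 mm wide, 40 degree sides, flat floor 52 mm wide 7 mm below the top. On the +x side of each lies its flat paper card, 55 x 62 mm.
- tall_vase_mid (a point): White porcelain vase with a round belly and a narrow neck, 66 mm high; this point is on its upright axis, half-way up (33 mm above its foot). Flat foot 44 mm across, belly 64 mm across at 25 mm above the foot, neck 23 mm across from 55 to 61 mm, lip 31 mm; about 110 g, most of it in the thick foot. Starts standing loose on the tray's apron. Glazed: slides easily (friction about 0.2).
- low_vase_mid (a point): White porcelain bowl-shaped vase without neck, 40 mm high; this point is on its upright axis, half-way up (20 mm above its foot). Flat foot 44 mm across, belly 58 mm across from 16 to 24 mm above the foot, mouth 44 mm across; about 80 g, most of it in the thick foot. Starts standing loose on the tray's apron. Glazed: slides easily (friction about 0.2).
- card_tall_pocket (a point): Centre of the floor (7 mm below the tray's top face) of the pocket meant for the tall vase: its card shows the dark silhouette of a round belly with a narrow neck. Axes as the tray's.
- card_low_pocket (a point): Centre of the floor (7 mm below the tray's top face) of the pocket meant for the low vase: its card shows the dark silhouette of a squat bowl without neck. Axes as the tray's.
- card_empty_pocket (a point): Centre of the floor of the pocket that stays empty: its card shows a cross.
- tape_roll: Bystander: roll of clear packing tape lying flat, 96 mm across, 50 mm high; origin at the centre of its underside.
- small_carton: Bystander: closed brown carton 120 x 90 x 70 mm high; origin at the centre of its underside.
- marker_pen: Bystander: black marker pen, 16 mm thick, about 130 mm long, lying along its x axis.
There are look-alikes about, which are no part of the job. Leave any black look-alike of the part that bears tall_vase_mid alone. What is shaped like the part that bears low_vase_mid but pink or purple is not meant.

How it is judged:
By the outcome, as a careful person would: the job done as asked, in the order asked, and still so for the second after the job is handed in, with the robot touching nothing.
It also fails if it takes over 61 s, if anything falls off the work surface, if the arm or the gripper's body presses on something with over 40 N, if the wrist force passes 120 N, or if a joint passes its speed limit or range.

### The arm

A 6-joint arm with a two-finger parallel gripper is mounted at the origin on the work surface. World frame = base frame: x ahead of the robot, y to its left, z up, the work surface at z = 0. Lengths are in m, angles in degrees, forces in N, time in s.
With the tool pointing down it reaches from about 0.4 to 0.825 m from the base axis. Payload 7 kg.
Tool frame: the origin (TCP) lies midway between the tips of the shut fingers; the grasp point (between the pads) lies 19 mm behind it; z points along the fingers, y is the line along which they close (so a half turn about z gives the same grasp; the last joint's range is limited). The gripper opens to 88 mm and grips with 3 to 60 N. Pads are 19 mm wide; open, the fingers measure 130 mm over their backs; the gripper's body (78 mm by 193 mm) begins 47 mm behind the grasp point.
Start: joints at [-57.691, 20.546, 0.682, 0, -70.136, -16.507], TCP at [0.184, -0.649, 0.227] pointing down, gripper open.
Joint ranges: [-176.03, 176.03], [-82.01, 121.73], [-58.28, 71.71], [-173.87, 95.51], [-174.79, -0.11], [-173.66, 173.66]. Speed limits (degrees/s): [136.94, 136.94, 172.46, 180, 180, 180].

### API

Orientations are given as a 3x3 rotation matrix whose columns are the frame's x, y, z axes.
In Python, from rig import robot gives the robot as it stands. Calls block until the motion is done:
- robot.goto(position, orientation): joint-space move of the TCP to a pose.
- robot.servo_line(position, ori=None, speed=0.15): straight line of the TCP; ori=None keeps the orientation; speed is the mean speed in m/s.
- robot.movej(angles): joint-space move.
- robot.move_gripper(opening): opening from 0.0 (shut) to 1.0 (fully open); the grip force is fixed at half the most; returns when the fingers have stopped.
- robot.dwell(seconds).
- robot.ik(position, orientation): joint angles nearest the present ones, or None.
- robot.grab_frame(name): name is "scene" or "top" or "wrist"; returns (picture, depth): 480x640x3 uint8, red, green, blue; 480x640 float32, m along the optical axis (not along the pixel's ray), 0 where there is no reading.
- robot.camera_info(name): a dict with "vfov" (degrees; the focal length in pixels is half the picture's height over the tangent of half this angle, whatever the lens; pixels are square), "cx", "cy" (the principal point, pixels), "k1" (the pictures are not rectified: a ray, as slopes to the right and down, at radius r is drawn at 1 + k1 r^2 times it, then the intrinsics apply), "view" (4x4, takes a point from world to camera coordinates); the wrist camera has in their place "T_tool_cam" (4x4, takes a point from camera to tool coordinates, whose origin is the TCP and whose axes are the flange's). Camera axes: x right, y down, z forward; pixel columns grow to the right and rows downward; lengths in m; the calibration is good to about 2 mm. A picture is of the moment at which its call begins: read the wrist's pose just before it. camera_info takes no time and is no camera call.
A pose or a line that the arm cannot do raises robot.Unreachable and nothing moves.
- robot.job_done(): hands the job in; it is judged then, once.
Readings, each from a call of its own:
- robot.read_t(): time.
- robot.read_qpos(): joint angles.
- robot.read_qvel(): joint speeds.
- robot.read_effort(): joint torques, N m.
- robot.read_position(): TCP position.
- robot.read_tcp_rot(): TCP orientation.
- robot.read_force(): force on the tool from outside, world axes, zero at the start.
- robot.read_ft_torque(): the same for the moment, N m.
- robot.read_grip_width(): opening from 0.0 (shut) to 1.0 (fully open).
- robot.read_finger_force(): force on a finger pad.
Only numpy, scipy, OpenCV 4.12 (cv2) and the standard library are available. Lean on these libraries where they do the work, as an engineer would, in place of code of your own. Each camera call takes 0.05 s, during which the arm holds its last target. There are 200 camera calls.

## Working session

There is one attempt and no reset: what is moved stays moved. The work goes in short steps, each a Python script; the robot and the scene stay as the last script left them, time stands still between calls to the robot, and variables do not carry over. Pictures are saved under pics/ and viewed, at most 10 in all, crops included, and the job is handed in when it is done.

```bash
ls; mkdir -p pics; python3 - <<'E'
from rig import robot
import cv2,numpy as np
for n in("top","scene"):
    p,d=robot.grab_frame(n); np.savez(f"{n}0.npz",p=p,d=d)
    cv2.imwrite(f"pics/{n}0.png",p[:,:,::-1]); print(n,robot.camera_info(n))
print(robot.camera_info("wrist"),robot.read_t())
E
```

```text
pics
top {'vfov': 45.80787619517838, 'cx': 312.394555223813, 'cy': 236.27331256769088, 'k1': 0.018865071734724657, 'view': array([[ 0.01692255, -0.99958531, -0.02329864, -0.02459548],
       [-0.99771749, -0.01535825, -0.06575661,  0.5005736 ],
       [ 0.06537152,  0.02435823, -0.99756365,  1.17499497],
       [ 0.        ,  0.        ,  0.        ,  1.        ]])}
scene {'vfov': 55.2857459191851, 'cx': 323.48166494208937, 'cy': 243.5180416142978, 'k1': -0.025202568635438544, 'view': array([[-0.51828408,  0.85511906,  0.01236958,  0.2817156 ],
       [ 0.66865867,  0.41420384, -0.61751984, -0.2598331 ],
       [-0.53317652, -0.31177968, -0.78645803,  1.25531137],
       [ 0.        ,  0.        ,  0.        ,  1.        ]])}
{'vfov': 63.47481707688923, 'cx': 322.8848779540951, 'cy': 241.21802407921652, 'k1': -0.08372129831490736, 'T_tool_cam': array([[ 2.54430469e-04, -9.54323822e-01, -2.98774126e-01,
         8.10892511e-02],
       [ 9.99999435e-01,  5.51243635e-04, -9.09163759e-04,
         3.95765676e-04],
       [ 1.03233397e-03, -2.98773726e-01,  9.54323423e-01,
        -1.58874168e-01],
       [ 0.00000000e+00,  0.00000000e+00,  0.00000000e+00,
         1.00000000e+00]])} 0.1
```

View pics/top0.png

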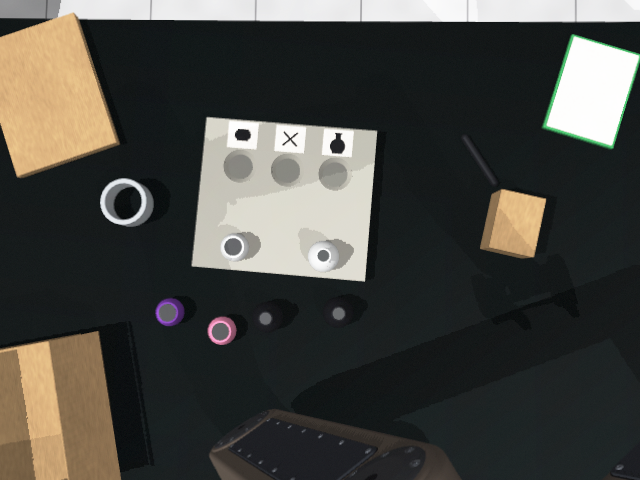

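View pics/scene0.png

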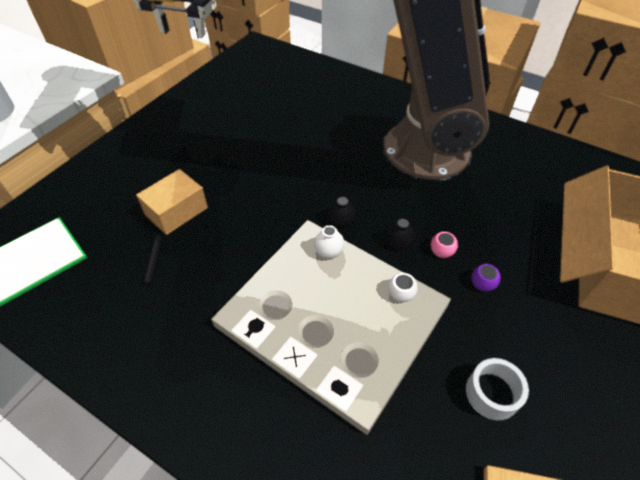

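The top view shows the tray from (192,117) to (377,281). The tall vase is at (323,256) and the low vase at (233,247). The pockets are low (238,166), empty (286,170) and tall (333,174). In the scene view the tall vase is at (329,243) and the low one at (403,288), which agrees.

```bash
cat > h.py <<'E'
import numpy as np,cv2
from rig import robot
def cloud(n,d):
    c=robot.camera_info(n);f=240/np.tan(np.radians(c["vfov"]/2))
    v,u=np.mgrid[:480,:640].astype(np.float32)
    K=np.array([[f,0,c["cx"]],[0,f,c["cy"]],[0,0,1]])
    s=cv2.undistortPoints(np.stack([u,v],-1).reshape(-1,1,2),K,np.array([c["k1"],0,0,0.])).reshape(480,640,2)
    P=np.dstack([s[...,0]*d,s[...,1]*d,d]);V=c["view"]
    return (P-V[:3,3])@V[:3,:3]        # R^T (p-t)
def tray(W,p):
    m=(p.min(2)>90)&(abs(W[...,2]-.03)<.006)
    n,l,s,_=cv2.connectedComponentsWithStats(m.astype(np.uint8))
    k=1+s[1:,4].argmax();Q=W[l==k]
    return cv2.minAreaRect(Q[:,:2].astype(np.float32)*1000),np.median(Q[:,2]),Q
def blob(W,p0,lo,hi,r=.06):
    Q=W[(W[...,2]>lo)&(W[...,2]<hi)&(np.hypot(W[...,0]-p0[0],W[...,1]-p0[1])<r)]
    (c,rad)=cv2.minEnclosingCircle(Q[:,:2].astype(np.float32)*1000)
    return np.array(c)/1000,rad,Q[:,2].max(),len(Q)
E
python3 - <<'E'
from h import *
for n in("top","scene"):
    z=np.load(n+"0.npz");W=cloud(n,z["d"]);r,h,Q=tray(W,z["p"]);print(n,r,h)
    g=dict(top=[(323,256),(233,247),(333,178),(286,174),(238,170)],scene=[(329,243),(403,288),(277,305),(317,333),(360,359)])[n]
    for (u,v) in g: print(" px",W[v,u].round(4))
    for (u,v),lo,hi in((g[0],.083,.12),(g[0],.045,.07),(g[1],.060,.09),(g[1],.04,.06)):
        print(" blob",blob(W,W[v,u],lo,hi))
E
```

```text
top ((579.1450805664062, 42.82679748535156), (360.5946044921875, 315.69635009765625), 85.97888946533203) 0.029831996498059565
 px [ 0.4574 -0.0398  0.0959]
 px [0.4733 0.1408 0.0714]
 px [ 0.6237 -0.0578  0.0224]
 px [0.6309 0.0411 0.0221]
 px [0.6373 0.1418 0.0267]
 blob (array([ 0.45782092, -0.0397718 ]), 19.772214889526367, np.float64(0.10119039877784163), 203)
 blob (array([ 0.45842923, -0.03977342]), 31.717910766601562, np.float64(0.06998624404860629), 196)
 blob (array([0.47423392, 0.14099077]), 27.071680068969727, np.float64(0.07691540989532807), 542)
 blob (array([0.47397409, 0.14133313]), 29.191373825073242, np.float64(0.059966074972328746), 99)
scene ((580.4508666992188, 43.683349609375), (362.8031311035156, 319.3979797363281), 85.9410400390625) 0.029316994391857792
 px [ 0.4762 -0.0286  0.0774]
 px [0.4916 0.1485 0.0709]
 px [ 0.6287 -0.0582  0.0205]
 px [0.6399 0.0434 0.0215]
 px [0.6446 0.1401 0.0241]
 blob (array([ 0.46236621, -0.03832524]), 15.816015243530273, np.float64(0.09874251259704221), 169)
 blob (array([ 0.46273578, -0.0377079 ]), 31.853713989257812, np.float64(0.06990195087355265), 280)
 blob (array([0.4773945 , 0.14399329]), 27.227676391601562, np.float64(0.07286284289064068), 485)
 blob (array([0.47781738, 0.14391887]), 29.216896057128906, np.float64(0.05968611328746772), 175)
```

```bash
cat >> h.py <<'E'
yaw=np.radians(-4.03);TC=np.array([.5797,.0431])
def pocket(y): return TC+np.array([[np.cos(yaw),-np.sin(yaw)],[np.sin(yaw),np.cos(yaw)]])@[.06,y]
G=.040
def ori(d,s):
    x=np.array([d[0],d[1],0])*s;z=np.array([0,0,-1.]);return np.column_stack([x,np.cross(z,x),z])
def tcp(c,d,R,zt): # TCP that puts finger fronts on a belly of radius R at c
    return [*(np.array(c)-d*(np.sqrt(R*R-G*G/4)+.0095)),zt]
def look(n,p0,lo,hi):
    p,dd=robot.grab_frame(n);W=cloud(n,dd);return p,W,blob(W,p0,lo,hi)
def start(v,t,R,zt):
    d=(t-v)/np.linalg.norm(t-v);a=tcp(v-d*.010,d,R,zt)
    best=None
    for s in(1,-1):
        q=robot.ik([a[0],a[1],.2],ori(d,s))
        if q is not None and (best is None or abs(q[5])<best[0]): best=(abs(q[5]),s)
    O=ori(d,best[1]);print("s,q6",best)
    robot.move_gripper(G/.088);print("grip",robot.read_grip_width())
    robot.goto([a[0],a[1],.2],O);robot.servo_line(a,speed=.1)
    return d
E
python3 - <<'E'
from h import *
v=np.array([.459,-.0393]);t=pocket(-.1);print(t)
d=start(v,t,.032,.042);print(robot.read_position(),robot.read_force())
robot.servo_line(tcp(t-d*.05,d,.032,.042),speed=.04)
print(robot.read_position(),robot.read_force(),robot.read_t())
for n in("top","scene"):
    p,W,b=look(n,t-d*.05,.045,.065);print(n,b)
    cv2.imwrite(f"pics/{n}1.png",p[:,:,::-1])
print(robot.read_t())
E
```

```text
[ 0.63252376 -0.06086947]
s,q6 (np.float64(60.13538950344342), 1)
grip 0.45792965334734387
[ 0.41519298 -0.03369566  0.04238664] [-0.44128026 -0.798469    0.52766494]
[ 0.54866349 -0.05044468  0.04203598] [-0.16920225 -0.7356563  -0.74856711] 8.65Traceback (most recent call last):
  File "<stdin>", line 7, in <module>
  File "h.py", line 27, in look
    p,dd=robot.grab_frame(n);W=cloud(n,dd);return p,W,blob(W,p0,lo,hi)
                                                      ~~~~^^^^^^^^^^^^
  File "h.py", line 18, in blob
    return np.array(c)/1000,rad,Q[:,2].max(),len(Q)
                                ~~~~~~~~~~^^
    return umr_maximum(a, axis, None, out, keepdims, initial, where)
ValueError: zero-size array to reduction operation maximum which has no identity
```

```bash
python3 - <<'E'
from h import *
p,dd=robot.grab_frame("scene");W=cloud("scene",dd)
cv2.imwrite("pics/scene1.png",p[:,:,::-1])
t=pocket(-.1);c=t-[.05,-.006];m=(W[...,2]>.045)&(W[...,2]<.065)&(np.hypot(W[...,0]-c[0],W[...,1]-c[1])<.06)&(p.min(2)>90)
print(m.sum(),cv2.minEnclosingCircle(W[m][:,:2].astype(np.float32)*1000),c)
E
```

```text
230 ((574.5886840820312, -48.830413818359375), 42.11542510986328) [ 0.58252376 -0.05486947]
```

View pics/scene1.png

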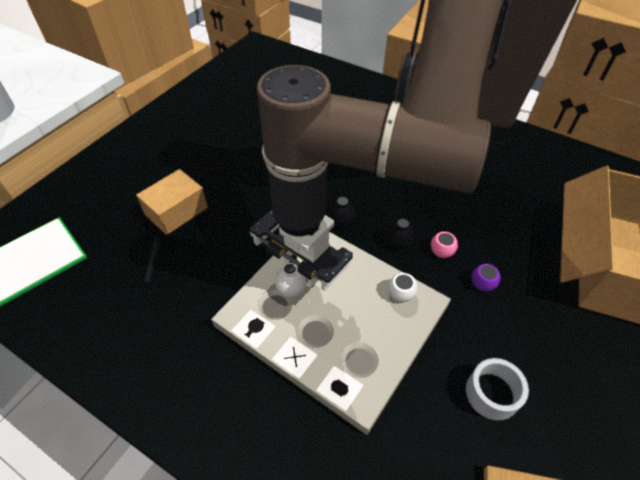

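The tall vase stands at (290,285), upright against both fingers just before its pocket. I'll keep pushing it in.

```bash
python3 - <<'E'
from h import *
v=np.array([.459,-.0393]);t=pocket(-.1);d=(t-v)/np.linalg.norm(t-v)
for k in(.035,.025,.015,.008,.004,.001):
    robot.servo_line(tcp(t-d*k,d,.032,.042),speed=.03);print(k,robot.read_force().round(2))
robot.dwell(.3)
robot.servo_line(tcp(t-d*.03,d,.032,.042),speed=.06)
a=tcp(t-d*.03,d,.032,.22);robot.servo_line(a,speed=.15)
p,dd=robot.grab_frame("scene");W=cloud("scene",dd);print(blob(W,t,.04,.055),blob(W,t,.08,.12),robot.read_t())
cv2.imwrite("pics/scene2.png",cv2.resize(p[220:420,180:440,::-1],None,fx=3,fy=3))
E
```

```text
0.035 [-0.85 -0.83 -0.47]
0.025 [ 0.06 -1.07 -0.51]
0.015 [ 0.09 -0.42  0.67]
0.008 [-0.43 -0.42 -0.87]
0.004 [ 0.24 -0.73 -0.04]
0.001 [0.09 0.16 0.1 ]
(array([ 0.63305353, -0.05954604]), 31.629688262939453, np.float64(0.0549817087372031), 147) (array([ 0.6323078 , -0.06035163]), 15.818719863891602, np.float64(0.09254567659905949), 170) 13.6
```

View pics/scene2.png

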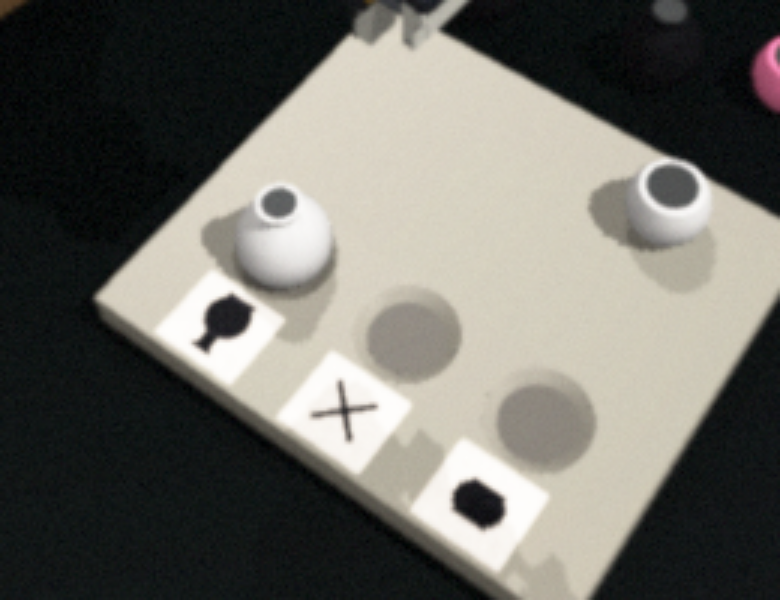

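The tall vase stands upright in its pocket, at (283,240) in the crop, and its top is about 6 mm lower than before. Next is the low vase.

```bash
python3 - <<'E'
from h import *
v=np.array([.4755,.1422]);t=pocket(.1);R=.029;z=.038
d=start(v,t,R,z);print(robot.read_position())
robot.servo_line(tcp(t-d*.05,d,R,z),speed=.04)
for k in(.035,.025,.015,.008,.004,.001):
    robot.servo_line(tcp(t-d*k,d,R,z),speed=.03);print(k,robot.read_force().round(2))
robot.dwell(.3)
robot.servo_line(tcp(t-d*.03,d,R,z),speed=.06)
robot.servo_line(tcp(t-d*.03,d,R,.2),speed=.15)
p,dd=robot.grab_frame("scene")
cv2.imwrite("pics/scene3.png",cv2.resize(p[220:420,180:440,::-1],None,fx=3,fy=3))
robot.goto([.45,-.2,.25],robot.read_tcp_rot())
for n in("scene","top"):
    p,dd=robot.grab_frame(n);W=cloud(n,dd)
    r,h,_=tray(W,p);print(n,r,blob(W,t,.04,.08),blob(W,t,.055,.09),blob(W,pocket(-.1),.04,.06),robot.read_t())
    if n=="top":cv2.imwrite("pics/top3.png",p[:,:,::-1])
print(t,pocket(-.1))
E
```

```text
s,q6 (np.float64(45.8423788327495), 1)
grip 0.44985562985377775
[0.43531183 0.14327954 0.03845889]
0.035 [-0.03 -0.62  0.38]
0.025 [ 0.12 -0.05 -0.17]
0.015 [ 0.02 -1.07 -0.33]
0.008 [ 0.08 -0.2  -0.22]
0.004 [-0.15  0.95 -0.58]
0.001 [-0.29  0.09 -0.27]
scene ((580.2823486328125, 44.16192626953125), (362.2396545410156, 318.95843505859375), 85.9122314453125) (array([0.64701099, 0.1391449 ]), 29.11575698852539, np.float64(0.06635791214714158), 789) (array([0.64734143, 0.13991685]), 26.662887573242188, np.float64(0.06635791214714158), 591) (array([ 0.63306683, -0.05968547]), 31.66187286376953, np.float64(0.05997435922749219), 240) 26.1333
top ((579.2733154296875, 43.068206787109375), (360.599853515625, 315.50030517578125), 85.98229217529297) (array([0.64341388, 0.13753873]), 29.511999130249023, np.float64(0.06982530829268623), 615) (array([0.6430788 , 0.13680049]), 26.663021087646484, np.float64(0.06982530829268623), 484) (array([ 0.62891705, -0.06219566]), 31.59722328186035, np.float64(0.059992777239246384), 133) 26.1833
[0.64657952 0.13863601] [ 0.63252376 -0.06086947]
```

View pics/scene3.png

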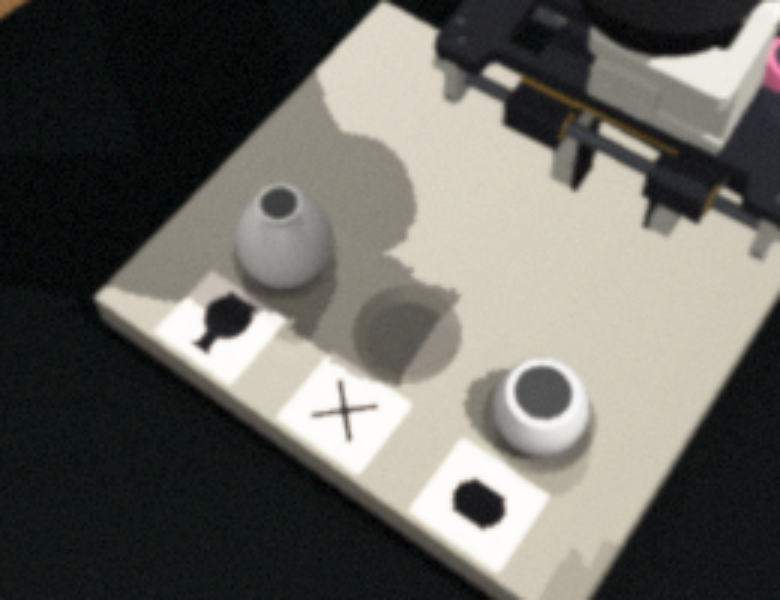

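View pics/top3.png

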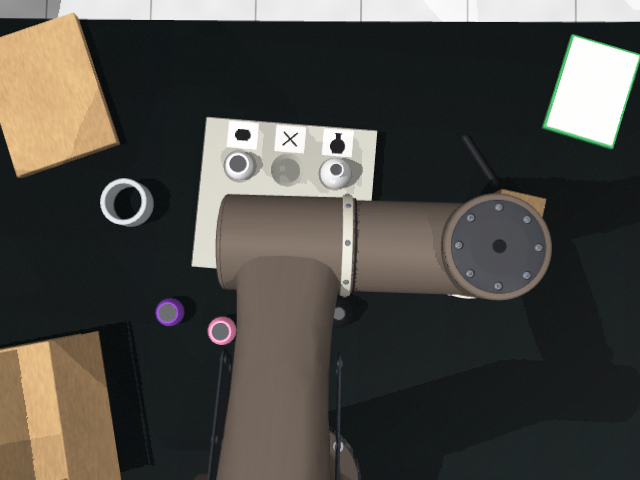

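Both vases are in their pockets and upright: low at (239,165) and tall at (335,173) in the top view. Each top is about 6–7 mm lower than at the start, which fits the 7 mm pocket depth. The middle pocket is empty and the robot is clear.

```bash
python3 -c "
from rig import robot
print(robot.job_done())"
```

```text
the job is handed in; nothing more can be done
None
```

Both vases stand upright in their matching pockets, the crossed pocket is empty, and the job was handed in at about 26 s of the 61 s allowed.

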